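Free a stuck heating block from a dry-block heater

ROBOT

A 6-joint arm with a two-finger parallel gripper is mounted at the origin on the work surface. World frame = base frame: x ahead of the robot, y to its left, z up, the work surface at z = 0. Lengths are in mm, angles in rad, forces in N, time in s.
With the tool pointing down it reaches from about 375 to 975 mm from the base axis. Payload 3.8 kg.
Tool frame: the origin (TCP) lies at the very end of the fingers, on their centre line; the grasp point (between the pads) lies 19 mm behind it (robot.hold_point_z is the distance from the TCP to the grasp point, in mm); z points along the fingers, y is the direction in which the jaws open and shut (so a half turn about z gives the same grasp; the last joint's range is limited). The gripper opens to 85 mm and grips with 20 to 120 N. Pads are 22 mm wide; open, the fingers measure 114 mm over their backs; the gripper's body (76 mm by 85 mm) begins 54 mm behind the grasp point. The pads swing forward as they close: fully open they stand 13 mm farther back than shut.
Start: joints at [-1.144, 0.264, 1.604, -0, 1.274, -0.037], TCP at [301.955, -603.689, 209.08] pointing down, gripper open.
Joint ranges: [-2.63, 2.63], [-0.94, 2.18], [0.31, 2.57], [-1.31, 4.45], [0, 2.66], [-2.55, 2.55]. Speed limits (rad/s): [2.57, 2.57, 3.14, 3.14, 3.14, 3.14].

INTERFACE

Orientations are given as [roll, pitch, yaw] about the fixed x, y, z axes, in that order (R = Rz(yaw) Ry(pitch) Rx(roll)).
In Python, from station import robot gives the robot as it stands.
- The arm moves only by the tool play_rows, never from a script. Its argument "deltas" is text: rows parted by semicolons, each of 7 numbers parted by spaces: the shift along the tool's x, y, z in mm, then the turn, a rotation vector about the tool's x, y, z in rad, then the opening, from -1 (shut) to 1 (fully open). In form: tx ty tz rx ry rz gripper; .... A call has 1 to 20 rows; each row is the pose to reach, as a shift and turn from the pose commanded when the call began, along the tool's axes at that moment; what a row does not reach only later rows make up. A row lasts 1/10 s, in which the tool goes at most 50 mm and 8.59 degrees, less where a joint would pass 70% of its speed; a pose out of reach is approached as far as the arm can. A call with a gripper value outside its range is refused whole. The fingers move at their own pace and stop on an object; "grip_force" is the grip in N (left out, the last holds). Time passes only in rows, so rows that repeat a pose let the fingers close. It gives the time, the measured TCP pose, the force and the opening at its end, in the units of the state.
- robot.state(): the state, without advancing time (a new reading comes with each control period).
- robot.read_camera(name): name is "scene" or "top" or "wrist"; returns the picture (420x560x3 uint8, red, green, blue); there is no depth.
- robot.calibration(name): a dict with "fx", "fy", "cx", "cy" (pixels), "world_from_camera" (4x4, takes a point from camera to world coordinates); the wrist camera has in their place "T_tool_cam" (4x4, takes a point from camera to tool coordinates, whose origin is the TCP and whose axes are the flange's). Camera axes: x right, y down, z forward; pixel columns grow to the right and rows downward; lengths in mm; the calibration is good to about 2 mm. The wrist camera is an equidistant fisheye: a pixel r from the principal point sees the ray r / f radians off the axis. A picture is of the moment at which its call begins: read the wrist's pose just before it. calibration takes no time and is no camera call.
- robot.sign_off(): hands the job in, once; it reports no verdict.
The state is a dict: "time_s": time; "joint_positions": joint angles; "dq": joint speeds; "tau": joint torques, N m; "ee_pos": TCP position; "eef_rot": TCP orientation; "contact_force": force on the tool from outside, world axes, zero at the start; "ft_torque": the same for the moment, N m; "opening": finger opening in mm.
Only numpy, scipy, OpenCV 4.12 (cv2) and the standard library are available. Lean on these libraries where they do the work, as an engineer would, in place of code of your own. Each camera call takes 0.05 s, during which the arm holds its last target. There are 200 camera calls.

TASK

The sample in the dry-block heater is done: first lift the amber vial out of the metal heating block and stand it upright on the small raised cooling stand. Then grip the block by its red fin and rock it side to side (several tilts, alternately towards its two long sides) so that it walks up out of the well that grips it; do not just pull it straight up, which drags the copper well liner up with it. Finish while holding the freed block in the gripper, level, over its well and just clear of it, about two centimetres above the heater's top; leave the bottle, tip box and tube rack alone.

Things in the scene. Friction and masses are not known exactly. Their poses are not given: they have to be found in the camera images.
- heater: white dry-block heater, fixed to the bench, 255 x 170 x 85 mm high. Origin on the bench directly under the centre of its well; z up. Its top face is at z = 85 mm. It reaches from x = -170 (blue control panel with black display on top, in x -152 to -77) to x = +85 mm, and y = +-85 mm.
- well (a point): centre of the well's mouth, at the height of the heater's top face (85 mm above the bench). The well is 94 mm (x) by 56 mm (y) and 40 mm deep, so its floor is 45 mm above the bench.
- liner (a joint): upward slide of the copper-coloured well liner in m: 0 = seated; range 0 to 0.010. It is held down by about 17 N (20 N at 3.5 mm): a net upward drag greater than that lifts it. It must stay practically seated (under 3.5 mm).
- block: loose aluminium heating block, 90 (x) x 48 (y) x 50 mm (z), about 0.5 kg. Origin at the centre of its underside; z up. Starts on the well floor with its axes along the heater's, showing 10 mm above the heater's top. Play in the well: 4 mm each side in y, 2 mm in x, so it rocks about its x axis, some 0.12 rad (7 degrees) each way; 0.07 rad (4 degrees) counts as a rock.
- fin (a point): centre of the top edge of the block's red plastic grip fin, 88 mm above the block's underside. The fin stands on the block's top, 38 mm tall, 40 mm long (block's x), 14 mm thick (block's y), centred at the block's x = +12, y = 0 mm. Grip it across its thickness.
- bore (a point): mouth of the bore that holds the vial, in the block's top at the block's x = -28, y = 0, z = 50 mm; 21.6 mm wide, 20 mm deep.
- ribs (a point): point midway between two horizontal sprung brass ribs in the well, 28 mm above its floor. They press on the block's long sides (its +y and -y faces) with about 25 N each, so friction holds it by about 15 N a side until its underside has risen 28 mm. Alternate tilts about the block's x axis, here, with a rise of about 3 mm each, walk it out; it clears the heater's top after 40 mm.
- vial: amber glass vial with white cap, 20 mm diameter, 70 mm tall, 40 g, loose. Origin at the centre of its underside; z up. Starts upright in the block's bore (its underside 30 mm above the block's), so its top 50 mm stands above the block; grip it near the top with the fingers on its +y and -y sides (the fin stands 10 mm from it in +x).
- stand: cooling stand, fixed: dark round foot 76 mm in diameter, thin post, and a flat blue round platform 36 mm in diameter whose top is 70 mm above the bench. Origin on the bench under its axis.
- bottle: clear screw jar with blue cap, 60 mm diameter, 110 mm tall; bystander. Origin at the centre of its underside.
- tipbox: orange pipette-tip box with clear lid, 85 x 120 x 65 mm; bystander. Origin at the centre of its underside.
- rack: green tube rack with capped tubes, 70 x 164 x 81 mm; bystander. Origin at the centre of its underside.
Not all that is in view belongs to the job. What is shaped like the block but green is not meant. Several things have the shape of the vial; the one meant has the colours described above.

How it is judged:
By the outcome, as a careful person would: the job done as asked, in the order asked, and still so for the second after the job is handed in, while the arm keeps its last pose, push and grip.
It also fails if it takes over 70 s, if anything falls off the work surface, if the arm or the gripper's body presses on something with over 40 N, if the wrist force passes 120 N, or if a joint passes its speed limit or range.

## Working session

There is one attempt and no reset: what is moved stays moved. The work goes in short steps, Python scripts to look and compute and a tool call to move; the robot and the scene stay as the last step left them, time stands still between calls to the robot, and variables do not carry over. Pictures are saved under pics/ and viewed, about 8 in all and at most 12, crops included, and the job is handed in when it is done.

Besides the shell and the picture viewer there is one more tool, called by a JSON object that holds its "method" and its "body". play_rows: Moves the arm, as the interface text tells. Its arguments: {"type":"object","properties":{"deltas":{"type":"string"},"grip_force":{"type":"number"}},"required":["deltas"]}

```bash
mkdir -p pics
python3 - <<'E'
from station import robot
import cv2,numpy as np
np.set_printoptions(precision=4,suppress=True)
for n in("scene","top"):
    cv2.imwrite(f"pics/{n}0.png",robot.read_camera(n)[:,:,::-1]);print(n,robot.calibration(n))
print(robot.calibration("wrist"));print(robot.state())
a=cv2.imread("pics/scene0.png");b=cv2.imread("pics/top0.png")
E
```

```text
scene {'fx': 398.1401022171409, 'fy': 398.1401022171409, 'cx': 283.4347071670625, 'cy': 210.53874720762025, 'world_from_camera': array([[  -0.2974,    0.6988,   -0.6505, 1100.8856],
       [   0.9547,    0.2116,   -0.2091,  160.4044],
       [  -0.0085,   -0.6833,   -0.7301,  697.1356],
       [   0.    ,    0.    ,    0.    ,    1.    ]])}
top {'fx': 449.3328168212374, 'fy': 449.3328168212374, 'cx': 278.0580313386891, 'cy': 210.9061020281484, 'world_from_camera': array([[   0.0204,   -0.9925,    0.1205,  406.5332],
       [  -0.9997,   -0.0216,   -0.0091,   -8.4631],
       [   0.0116,   -0.1202,   -0.9927, 1194.0039],
       [   0.    ,    0.    ,    0.    ,    1.    ]])}
{'fx': 325.19226210127806, 'fy': 325.19226210127806, 'cx': 279.3352976028452, 'cy': 207.6508819515427, 'T_tool_cam': array([[   0.0007,   -0.954 ,   -0.3   ,   77.6369],
       [   1.    ,    0.0004,    0.0011,   -0.1576],
       [  -0.001 ,   -0.3   ,    0.954 , -164.9431],
       [   0.    ,    0.    ,    0.    ,    1.    ]])}
{'time_s': 0.1, 'joint_positions': array([-1.1439,  0.2647,  1.6052, -0.    ,  1.2737, -0.0369]), 'dq': array([-0.0018, -0.0003, -0.0053,  0.001 ,  0.0006,  0.001 ]), 'tau': array([  0.0009, -51.6707, -36.859 ,  -0.0001,   0.0063,  -0.    ]), 'ee_pos': array([ 301.6768, -603.0418,  207.8608]), 'eef_rot': array([-3.1395, -0.0001,  0.4638]), 'contact_force': array([ 0.3128, -0.1632,  0.1086]), 'ft_torque': array([0.0058, 0.0101, 0.0518]), 'opening': 85.45230143311474}
```

View pics/top0.png

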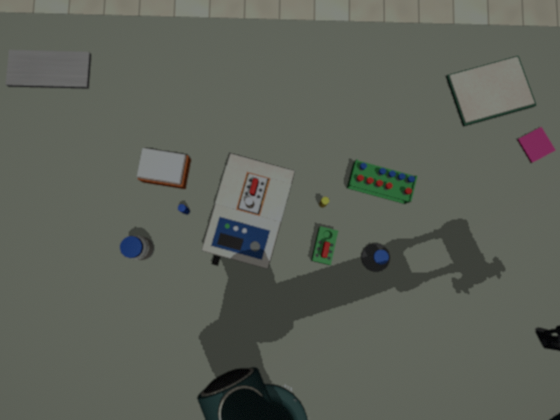

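View pics/scene0.png

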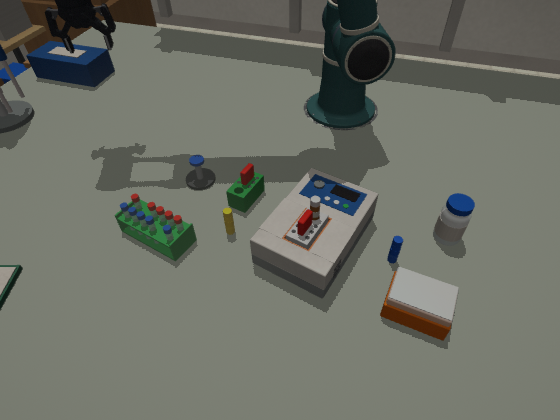

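The top view shows the heater at about (248,210), its red fin at (254,186), the vial's white cap near (250,201), and the stand's blue platform at (382,257). The scene view shows the amber vial with its white cap at (315,205), the fin at (305,222) and the platform at (197,160).

```bash
cat > h.py <<'E'
import cv2,numpy as np
from station import robot
np.set_printoptions(precision=4,suppress=True)
def ray(n,uv):
    c=robot.calibration(n);T=c["world_from_camera"]
    d=np.array([(uv[0]-c["cx"])/c["fx"],(uv[1]-c["cy"])/c["fy"],1.])
    return T[:3,3],T[:3,:3]@d
def onz(n,uv,z):
    o,d=ray(n,uv);return o+d*(z-o[2])/d[2]
def proj(n,p):
    c=robot.calibration(n);q=np.linalg.inv(c["world_from_camera"])@np.r_[p,1.]
    return np.array([c["fx"]*q[0]/q[2]+c["cx"],c["fy"]*q[1]/q[2]+c["cy"]])
def two(uva,uvb):
    (o1,d1),(o2,d2)=ray("top",uva),ray("scene",uvb)
    s=np.linalg.lstsq(np.c_[d1,-d2],o2-o1,rcond=None)[0]
    a,b=o1+s[0]*d1,o2+s[1]*d2
    return (a+b)/2,np.linalg.norm(a-b)
def blobs(im,lo,hi,box,amin=8):
    x0,y0,x1,y1=box;h=cv2.cvtColor(im[y0:y1,x0:x1],cv2.COLOR_BGR2HSV)
    m=cv2.inRange(h,np.array(lo),np.array(hi))
    n,_,st,ce=cv2.connectedComponentsWithStats(m)
    return [(ce[i]+[x0,y0],st[i]+[x0,y0,0,0,0]) for i in range(1,n) if st[i][4]>=amin]
E
python3 - <<'E'
from h import *
t=cv2.imread("pics/top0.png");s=cv2.imread("pics/scene0.png")
for n,im,bx,z in(("top",t,(365,240,400,275),70),("scene",s,(185,150,210,172),70)):
    for c,st in blobs(im,(100,120,60),(130,255,255),bx): print(n,"stand",c,st,onz(n,c,z))
for n,im,bx in(("top",t,(235,165,275,215)),("scene",s,(285,195,330,245))):
    for lo,hi in(((0,150,90),(8,255,255)),((172,150,90),(180,255,255))):
        for c,st in blobs(im,lo,hi,bx): print(n,"red",c,st,onz(n,c,133))
# heater outline top
h=cv2.cvtColor(t,cv2.COLOR_BGR2HSV)
for c,st in blobs(t,(100,120,40),(125,255,255),(205,210,275,265)): print("panel",c,st,onz("top",c,85))
m=np.zeros(t.shape[:2],np.uint8);m[145:275,195:300]=cv2.inRange(t[145:275,195:300],(110,120,120),(255,255,255))
cn=max(cv2.findContours(m,0,2)[0],key=cv2.contourArea);print(cv2.minAreaRect(cn),cv2.boxPoints(cv2.minAreaRect(cn)))
print([onz("top",p,85) for p in cv2.boxPoints(cv2.minAreaRect(cn))])
a=cv2.resize(t[145:275,190:300],None,fx=5,fy=5,interpolation=3)[:600]
b=cv2.resize(s[165:285,250:385],None,fx=5,fy=5,interpolation=3)
cv2.imwrite("pics/c1.png",cv2.resize(np.hstack([cv2.resize(a,(500,600)),cv2.resize(b,(675,600))]),(800,408)))
E
```

```text
top stand [380.807  256.1871] [374 250  15  14 171] [ 434.6818 -277.5358   70.    ]
scene stand [196.0165 159.8017] [189 155  15  11 121] [ 441.3946 -275.5154   70.    ]
top red [253.4744 185.8462] [250 179   8  15  78] [594.3988  41.8585 133.    ]
scene red [304.8081 216.4545] [298 210  15  14  99] [601.209   42.5802 133.    ]
panel [242.0455 237.031 ] [213 218  56  40 967] [474.2688  68.8507  85.    ]
((248.0470733642578, 210.37200927734375), (66.7759017944336, 99.9755859375), 15.780754089355469) [[202.323  249.3956]
 [229.5121 153.1882]
 [293.7711 171.3484]
 [266.5821 267.5558]]
[array([441.848 , 165.3907,  85.    ]), array([685.0532, 106.779 ,  85.    ]), array([642.1247, -56.097 ,  85.    ]), array([400.8161,   6.6022,  85.    ])]
```

View pics/c1.png

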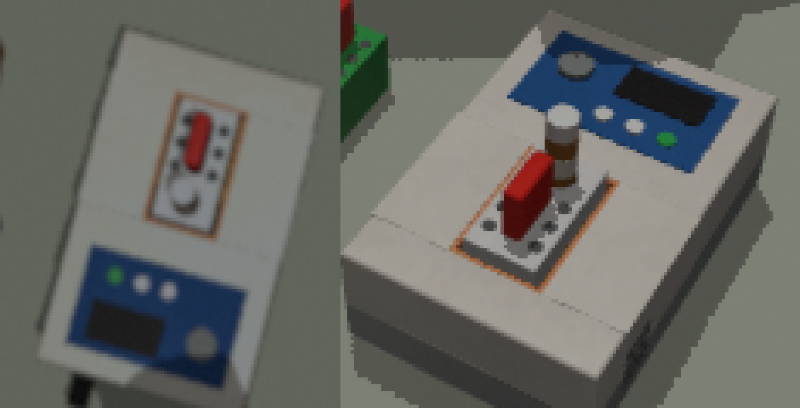

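```bash
cat >> h.py <<'E'
from scipy.spatial.transform import Rotation as Ro
def Rt(yaw,tilt=0,axis=(1,0,0)):  # tool down with yaw; tilt about world axis afterwards
    return Ro.from_rotvec(np.array(axis)*tilt)*Ro.from_euler("xyz",[np.pi,0,yaw])
def delta(p,R):
    s=robot.state();R0=Ro.from_euler("xyz",s["eef_rot"])
    print("t",s["time_s"],"at",s["ee_pos"],s["eef_rot"],"F",s["contact_force"],"open",s["opening"])
    print("DELTA",(R0.inv().apply(np.array(p)-s["ee_pos"])).round(1),(R0.inv()*R).as_rotvec().round(4))
def wray(uv,st):
    c=robot.calibration("wrist");T=np.eye(4);T[:3,:3]=Ro.from_euler("xyz",st["eef_rot"]).as_matrix();T[:3,3]=st["ee_pos"];T=T@c["T_tool_cam"]
    v=np.array([uv[0]-c["cx"],uv[1]-c["cy"]]);r=np.hypot(*v);th=r/c["fx"]
    d=np.r_[v/max(r,1e-9)*np.sin(th),np.cos(th)]
    return T[:3,3],T[:3,:3]@d
def wonz(uv,st,z):
    o,d=wray(uv,st);return o+d*(z-o[2])/d[2]
def wproj(p,st):
    c=robot.calibration("wrist");T=np.eye(4);T[:3,:3]=Ro.from_euler("xyz",st["eef_rot"]).as_matrix();T[:3,3]=st["ee_pos"];T=T@c["T_tool_cam"]
    q=(np.linalg.inv(T)@np.r_[p,1.])[:3];th=np.arccos(q[2]/np.linalg.norm(q))
    return q[:2]/np.hypot(*q[:2])*th*c["fx"]+[c["cx"],c["cy"]]
E
python3 -c "
from h import *
print(onz('top',(249.2,200),145)); delta((556,52,260),Rt(-.2455))"
```

```text
[558.2276  50.4435 145.    ]
t 0.1 at [ 301.6768 -603.0418  207.8608] [-3.1395 -0.0001  0.4638] F [ 0.3128 -0.1632  0.1086] open 85.45230143311474
DELTA [ 520.5 -472.2  -51.1] [-0.002   0.0007  0.7093]
```

{"method": "play_rows", "body": {"deltas": "520.5 -472.2 -51 -0.002 0 0.7093 1;520.5 -472.2 -51 -0.002 0 0.7093 1;520.5 -472.2 -51 -0.002 0 0.7093 1;520.5 -472.2 -51 -0.002 0 0.7093 1;520.5 -472.2 -51 -0.002 0 0.7093 1;520.5 -472.2 -51 -0.002 0 0.7093 1;520.5 -472.2 -51 -0.002 0 0.7093 1;520.5 -472.2 -51 -0.002 0 0.7093 1;520.5 -472.2 -51 -0.002 0 0.7093 1;520.5 -472.2 -51 -0.002 0 0.7093 1;520.5 -472.2 -51 -0.002 0 0.7093 1;520.5 -472.2 -51 -0.002 0 0.7093 1;520.5 -472.2 -51 -0.002 0 0.7093 1;520.5 -472.2 -51 -0.002 0 0.7093 1;520.5 -472.2 -51 -0.002 0 0.7093 1;520.5 -472.2 -51 -0.002 0 0.7093 1;520.5 -472.2 -51 -0.002 0 0.7093 1;520.5 -472.2 -51 -0.002 0 0.7093 1;520.5 -472.2 -51 -0.002 0 0.7093 1;520.5 -472.2 -51 -0.002 0 0.7093 1", "grip_force": 30}}

```text
time_s: 2.1
ee_pos: [556.0, 50.3, 260.1]
eef_rot: [3.14, -0.001, -0.247]
contact_force: [0.3, 0.1, -0.3]
opening: 85.3
```

Run:
```python
from h import *
s=robot.state();im=robot.read_camera("wrist")[:,:,::-1].copy();cv2.imwrite("pics/w1.png",im)
print(s["time_s"],s["ee_pos"],s["eef_rot"],s["joint_positions"])
u=np.array([np.cos(-.2455),np.sin(-.2455),0]);W=np.array([582.8,45.5,0])
print("pred vial",wproj(W-28*u+[0,0,145],s),"fin",wproj(W+12*u+[0,0,133],s))
```

```text
2.1 [556.0172  50.2668 260.1236] [ 3.1397 -0.0007 -0.2474] [ 0.0469  0.0147  1.7921 -0.0021  1.3347  1.8656]
pred vial [277.5251 197.3854] fin [277.4568 151.1402]
```

View pics/w1.png

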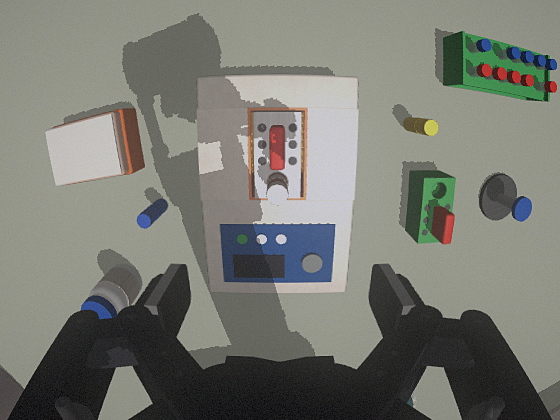

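The wrist view shows the cap at about (278,193), the fin at (277,147), the copper liner outline at x 249–307 and y 108–200, and the stand platform at (521,209). These match the predictions; now refining the numbers.

```bash
cat >> h.py <<'E'
def wpose(im,s,cap=True,zl=85):
    h=cv2.cvtColor(im,cv2.COLOR_BGR2HSV)
    m=cv2.inRange(h,(5,110,60),(20,255,255));m[:90]=0;m[215:]=0;m[:,:235]=0;m[:,320:]=0
    v,u=np.nonzero(m);P=np.array([wonz((a,b),s,zl)[:2] for a,b in zip(u,v)],np.float32)
    r=cv2.minAreaRect(P);b=cv2.boxPoints(r)
    print("liner n",len(P),"centre",r[0],"size",r[1],"ang",np.deg2rad(r[2]))
    for lo,hi in(((0,130,70),(8,255,255)),((172,130,70),(180,255,255))):
        for c,st in blobs(im,lo,hi,(262,110,295,190)): print("red",c,st,wonz(c,s,133))
E
python3 - <<'E'
from h import *
s=robot.state();im=cv2.imread("pics/w1.png");wpose(im,s)
g=cv2.inRange(im,(185,185,185),(255,255,255));g[:175]=0;g[212:]=0;g[:,:262]=0;g[:,293:]=0
n,_,st,ce=cv2.connectedComponentsWithStats(g)
for i in range(1,n):
    if st[i][4]>20: print("cap",ce[i],st[i],wonz(ce[i],s,145))
for c,st in blobs(im,(100,120,60),(130,255,255),(505,190,540,225)): print("stand",c,st,wonz(c,s,70))
E
```

```text
liner n 629 centre (585.3904418945312, 45.794517517089844) size (60.671268463134766, 98.09732055664062) ang 1.3202975304492803
red [275.3018 153.3935] [270 129  14  41 338] [592.9987  45.2247 133.    ]
red [275.875 129.625] [274 129   4   3   8] [613.7909  39.4218 133.    ]
cap [277.608  197.3204] [262 175  31  37 796] [555.7489  52.4583 145.    ]
stand [522.6506 208.9583] [514 197  18  25 312] [ 436.4836 -276.8313   70.    ]
```

```bash
python3 -c "
from h import *
delta((558,52.2,114),Rt(-.25))"
```

```text
t 2.15 at [556.0861  50.495  260.171 ] [ 3.1398 -0.0008 -0.2471] F [-0.6824 -0.066   0.4125] open 85.43230313914349
DELTA [  1.3  -2.4 146.2] [ 0.0018 -0.0008  0.0029]
```

{"method": "play_rows", "body": {"deltas": "1.4 -2 40 0.002 0 0.003 1;1.4 -2 80 0.002 0 0.003 1;1.4 -2 110 0.002 0 0.003 1;1.4 -2 130 0.002 0 0.003 1;1.4 -2 146 0.002 0 0.003 1;1.4 -2 146 0.002 0 0.003 1;1.4 -2 146 0.002 0 0.003 0;1.4 -2 146 0.002 0 0.003 -1;1.4 -2 146 0.002 0 0.003 -1;1.4 -2 146 0.002 0 0.003 -1;1.4 -2 146 0.002 0 0.003 -1;1.4 -2 146 0.002 0 0.003 -1;1.4 -2 146 0.002 0 0.003 -1;1.4 -2 146 0.002 0 0.003 -1", "grip_force": 25}}

```text
time_s: 3.55
ee_pos: [558.9, 52.8, 115.0]
eef_rot: [-3.141, -0.002, -0.248]
contact_force: [0.3, -0.1, 5.9]
opening: 18.5
```

Run:
```python
from h import *
s=robot.state();print(s);im=robot.read_camera("wrist")[:,:,::-1].copy();cv2.imwrite("pics/w2.png",im)
```

```text
{'time_s': 3.55, 'joint_positions': array([ 0.0499,  0.127 ,  1.9479, -0.0001,  1.0643,  1.8692]), 'dq': array([ 0.0019, -0.0009, -0.0022,  0.0009, -0.0004, -0.0016]), 'tau': array([  0.2086, -37.7401, -31.0526,   0.1071,  -0.0977,   0.0006]), 'ee_pos': array([558.8791,  52.7868, 115.0269]), 'eef_rot': array([-3.141 , -0.0023, -0.2485]), 'contact_force': array([ 0.3105, -0.097 ,  5.9134]), 'ft_torque': array([-0.0658,  0.0407,  0.0509]), 'opening': 18.506484269397916}
```

View pics/w2.png

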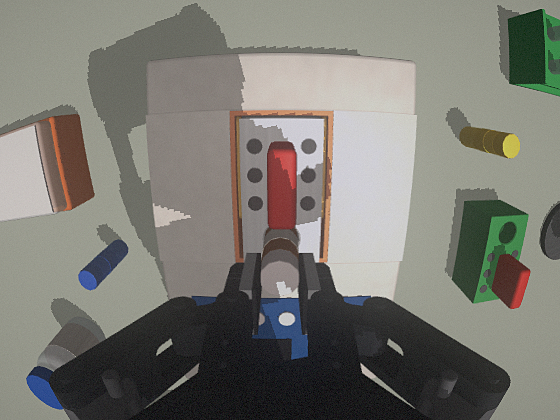

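The vial is held upright between the pads at (280,265), with an opening of 18.5 mm. Lifting it straight up.

{"method": "play_rows", "body": {"deltas": "0 0 -5 0 0 0 -1;0 0 -12 0 0 0 -1;0 0 -20 0 0 0 -1;0 0 -30 0 0 0 -1;0 0 -50 0 0 0 -1;0 0 -80 0 0 0 -1;0 0 -110 0 0 0 -1;0 0 -110 0 0 0 -1;0 0 -110 0 0 0 -1"}}

```text
time_s: 4.5
ee_pos: [558.7, 52.9, 225.6]
eef_rot: [-3.141, -0.003, -0.248]
contact_force: [0.2, -0.1, 0.7]
opening: 18.4
```

Run:
```python
from h import *
delta((436,-277,125),Rt(-.25))
im=robot.read_camera("scene")[:,:,::-1].copy();cv2.imwrite("pics/s2.png",im)
s=robot.state();print("predicted vial bottom/top px",proj("scene",s["ee_pos"]-[0,0,40]),proj("scene",s["ee_pos"]+[0,0,30]))
a=im[120:250,240:400];cv2.imwrite("pics/s2c.png",cv2.resize(a,None,fx=4,fy=4,interpolation=3))
```

```text
t 4.5 at [558.7405  52.8613 225.5613] [-3.1406 -0.0032 -0.2485] F [ 0.225  -0.0903  0.6781] open 18.350754865213496
DELTA [-38.2 350.  100.1] [-0.001  -0.0032  0.0015]
predicted vial bottom/top px [316.9226 183.0932] [319.0323 153.8606]
```

View pics/s2c.png

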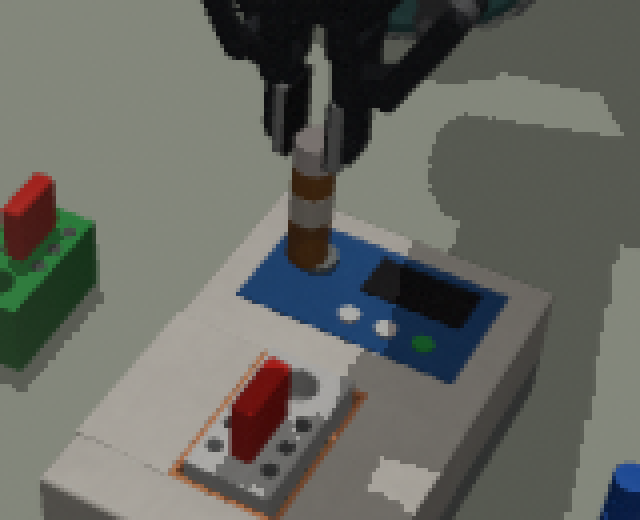

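The vial is out and hangs upright, and the bore is empty. Carrying it over the stand.

{"method": "play_rows", "body": {"deltas": "-4 35 0 0 0 0 -1;-8 75 0 0 0 0 -1;-13 120 0 0 0 0 -1;-18 165 0 0 0 0 -1;-23 210 0 0 0 0 -1;-28 255 0 0 0 0 -1;-33 300 0 0 0 0 -1;-36 330 0 0 0 0 -1;-38 350 0 0 0 0 -1;-38 350 30 0 -0.003 0 -1;-38 350 60 0 -0.003 0 -1;-38 350 80 0 -0.003 0 -1;-38 350 90 0 -0.003 0 -1;-38 350 90 0 -0.003 0 -1;-38 350 90 0 -0.003 0 -1"}}

```text
time_s: 6.05
ee_pos: [435.3, -277.1, 134.1]
eef_rot: [-3.141, 0.003, -0.248]
contact_force: [0.4, 0.2, 0.5]
opening: 18.0
```

Run:
```python
from h import *
delta((436,-277,111),Rt(-.25))
A=robot.read_camera("scene")[:,:,::-1].copy();B=robot.read_camera("top")[:,:,::-1].copy();C=robot.read_camera("wrist")[:,:,::-1].copy()
for n,i in zip("sbw",(A,B,C)):cv2.imwrite(f"pics/p{n}.png",i)
a=cv2.resize(A[105:205,145:255],None,fx=4,fy=4,interpolation=3);w=cv2.resize(C[200:400,170:390],None,fx=2,fy=2)[:400]
cv2.imwrite("pics/p.png",np.hstack([a,w[:,:360]]))
```

```text
t 6.05 at [ 435.269  -277.0974  134.1019] [-3.1414  0.0026 -0.2484] F [0.3754 0.1509 0.5199] open 18.013616964167618
DELTA [ 0.7 -0.3 23.1] [-0.0002  0.0026  0.0016]
```

View pics/p.png

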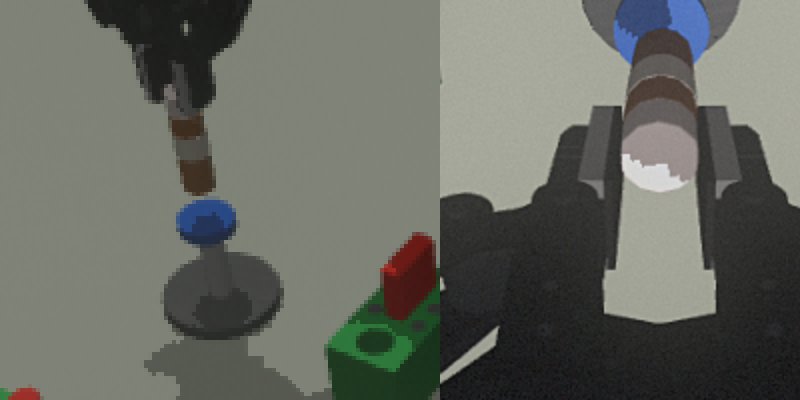

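The vial hangs upright above the platform, with its bottom at about (199,188) and the platform at (205,218) in the left crop. One check along the tool's x axis before lowering.

Run:
```python
from h import *
s=robot.state();im=cv2.imread("pics/pw.png")
print("cap at z164",wonz((280,282),s,164))
for c,st in blobs(im,(100,110,50),(130,255,255),(235,150,330,240),50): print("platform",c,st,wonz(c,s,70),"front edge",wonz((280,st[1]+st[3]),s,70),"back edge",wonz((280,st[1]),s,70))
for p in([436,-277,70],[436,-277,94],[436+9.7,-279.5,94],[436,-277,164]):print(p,wproj(np.array(p),s))
t=cv2.resize(im[160:310,220:340],(480,600),interpolation=3);cv2.imwrite("pics/pw2.png",t)
```

```text
cap at z164 [ 433.2453 -276.7144  164.    ]
platform [280.076  208.5341] [ 257  192   48   40 1144] [ 440.3671 -278.8524   70.    ] front edge [ 422.1933 -274.2132   70.    ] back edge [ 452.6929 -281.9021   70.    ]
[436, -277, 70] [279.101  214.5116]
[436, -277, 94] [279.1137 225.8197]
[445.7, -279.5, 94] [279.1803 211.7804]
[436, -277, 164] [279.1739 277.1096]
```

View pics/pw2.png

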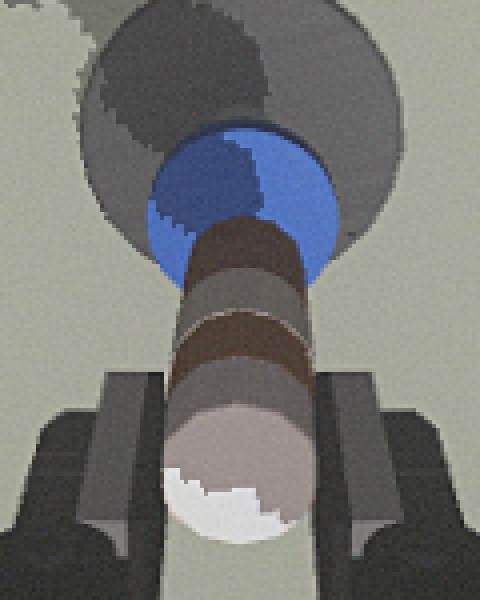

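Vial and platform agree to about 1 mm. Lowering gently.

{"method": "play_rows", "body": {"deltas": "0.7 0 8 0 0.0026 0 -1;0.7 0 15 0 0.0026 0 -1;0.7 0 19 0 0.0026 0 -1;0.7 0 21 0 0.0026 0 -1;0.7 0 22 0 0.0026 0 -1;0.7 0 22 0 0.0026 0 -1"}}

```text
time_s: 6.8
ee_pos: [435.7, -277.2, 111.8]
eef_rot: [-3.141, 0.0, -0.248]
contact_force: [0.9, -0.2, -0.2]
opening: 18.2
```

{"method": "play_rows", "body": {"deltas": "0 0 0.7 0 0 0 -1;0 0 1.4 0 0 0 -1;0 0 1.4 0 0 0 -1"}}

```text
time_s: 7.1
ee_pos: [435.9, -277.3, 110.7]
eef_rot: [-3.141, -0.0, -0.248]
contact_force: [1.3, -0.5, -1.0]
opening: 18.3
```

{"method": "play_rows", "body": {"deltas": "0 0 0.7 0 0 0 -1;0 0 1.4 0 0 0 -1;0 0 1.4 0 0 0 -1"}}

```text
time_s: 7.4
ee_pos: [436.5, -277.7, 110.1]
eef_rot: [3.141, -0.002, -0.249]
contact_force: [-0.9, -0.0, 5.0]
opening: 18.4
```

Contact is felt at 5 N. Opening slowly, then rising straight up.

{"method": "play_rows", "body": {"deltas": "0 0 -0.6 0 0 0 -1;0 0 -0.6 0 0 0 -0.5;0 0 -0.6 0 0 0 -0.4;0 0 -0.6 0 0 0 -0.2;0 0 -0.6 0 0 0 0.2;0 0 -0.6 0 0 0 0.6;0 0 -0.6 0 0 0 1;0 0 -0.6 0 0 0 1;0 0 -0.6 0 0 0 1;0 0 -10 0 0 0 1;0 0 -30 0 0 0 1;0 0 -60 0 0 0 1;0 0 -100 0 0 0 1;0 0 -130 0 0 0 1;0 0 -130 0 0 0 1"}}

```text
time_s: 8.9
ee_pos: [438.8, -279.4, 246.1]
eef_rot: [3.138, -0.011, -0.248]
contact_force: [0.3, -0.9, 0.8]
opening: 85.0
```

Run:
```python
from h import *
y=-.25;u=np.array([np.cos(y),np.sin(y),0]);W=np.array([585.2,45.6,0])
delta(W+12*u+[0,0,240],Rt(y))
A=robot.read_camera("scene")[:,:,::-1].copy();C=robot.read_camera("wrist")[:,:,::-1].copy()
a=cv2.resize(A[105:205,145:255],None,fx=4,fy=4,interpolation=3);w=cv2.resize(C[100:300,190:370],None,fx=2,fy=2)
cv2.imwrite("pics/q.png",np.hstack([a,w]))
```

```text
t 8.9 at [ 438.7776 -279.4044  246.0566] [ 3.1377 -0.0107 -0.2485] F [ 0.3222 -0.9045  0.7692] open 85.01701128075092
DELTA [  73.9 -351.     5.5] [ 0.0038 -0.0107  0.0015]
```

View pics/q.png

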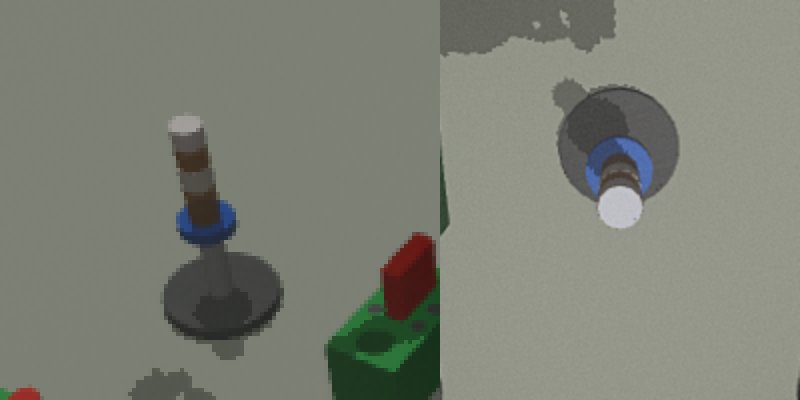

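The vial stands upright and centred on the blue platform in both views. Next, to above the fin.

{"method": "play_rows", "body": {"deltas": "74 -351 5 0.004 -0.011 0.0015 1;74 -351 5 0.004 -0.011 0.0015 1;74 -351 5 0.004 -0.011 0.0015 1;74 -351 5 0.004 -0.011 0.0015 1;74 -351 5 0.004 -0.011 0.0015 1;74 -351 5 0.004 -0.011 0.0015 1;74 -351 5 0.004 -0.011 0.0015 1;74 -351 5 0.004 -0.011 0.0015 1;74 -351 5 0.004 -0.011 0.0015 1;74 -351 5 0.004 -0.011 0.0015 1;74 -351 5 0.004 -0.011 0.0015 1"}}

```text
time_s: 10.1
ee_pos: [592.9, 43.2, 233.6]
eef_rot: [-3.138, 0.012, -0.252]
contact_force: [-1.0, 0.4, -0.1]
opening: 85.2
```

Run:
```python
from h import *
y=-.25;u=np.array([np.cos(y),np.sin(y),0]);W=np.array([585.2,45.6,0])
s=robot.state();C=robot.read_camera("wrist")[:,:,::-1].copy();cv2.imwrite("pics/f.png",C)
print("pred fin",wproj(W+12*u+[0,0,133],s))
h=cv2.cvtColor(C,cv2.COLOR_BGR2HSV);m=cv2.inRange(h,(0,130,70),(8,255,255))|cv2.inRange(h,(172,130,70),(180,255,255))
n,_,st,ce=cv2.connectedComponentsWithStats(m[:, :420])
for i in range(1,n):
    if st[i][4]>150:print("red",ce[i],st[i],wonz(ce[i],s,133))
m=cv2.inRange(h,(5,110,60),(20,255,255));v,x=np.nonzero(m)
n,L,st,ce=cv2.connectedComponentsWithStats(m)
for i in range(1,n):
    if st[i][4]>80:
        v,x=np.nonzero(L==i);r=cv2.minAreaRect(np.array([wonz((a,b),s,85)[:2] for a,b in zip(x,v)],np.float32));print("copper",st[i],r,np.deg2rad(r[2]))
delta(W+12*u+[0,0,102],Rt(y))
```

```text
pred fin [279.8456 195.0592]
red [279.9596 193.8401] [272 172  16  44 644] [597.8412  42.2722 133.    ]
copper [ 46 136  96  71 734] ((656.4127807617188, 243.9892578125), (121.10395812988281, 74.61346435546875), 82.21707916259766) 1.4349587327601514
copper [249 145  63  94 617] ((585.4026489257812, 45.70504379272461), (60.86235427856445, 97.20518493652344), 75.71916961669922) 1.321548816687454
t 10.15 at [593.1197  43.1448 233.9804] [-3.138   0.0114 -0.2519] F [ 0.8488 -0.0072 -0.5182] open 85.09499963538504
DELTA [  5.2   0.  131.9] [-0.0036  0.0114 -0.002 ]
```

Measured fin and liner agree with the plan to within 1 mm. Descending.

{"method": "play_rows", "body": {"deltas": "5 0 40 -0.0036 0.011 -0.001 1;5 0 80 -0.0036 0.011 -0.001 1;5 0 110 -0.0036 0.011 -0.001 1;5 0 125 -0.0036 0.011 -0.001 1;5 0 132 -0.0036 0.011 -0.001 1;5 0 132 -0.0036 0.011 -0.001 1;5 0 132 -0.0036 0.011 -0.001 1"}}

```text
time_s: 10.85
ee_pos: [598.9, 44.1, 104.2]
eef_rot: [-3.14, -0.003, -0.249]
contact_force: [0.2, -0.3, 0.3]
opening: 85.5
```

```bash
python3 -c "
from h import *
y=-.25;u=np.array([np.cos(y),np.sin(y),0]);W=np.array([585.2,45.6,0])
delta(W+12*u+[0,0,102],Rt(y))"
```

```text
t 10.85 at [598.9222  44.094  104.1586] [-3.1402 -0.0033 -0.2495] F [ 0.2041 -0.2648  0.3312] open 85.46074376907762
DELTA [-1.7  1.9  2.2] [-0.0014 -0.0033  0.0005]
```

{"method": "play_rows", "body": {"deltas": "-1.7 1.9 2.2 -0.0014 -0.0033 0 1;-1.7 1.9 2.2 -0.0014 -0.0033 0 0.3;-1.7 1.9 2.2 -0.0014 -0.0033 0 -0.3;-1.7 1.9 2.2 -0.0014 -0.0033 0 -1;-1.7 1.9 2.2 -0.0014 -0.0033 0 -1;-1.7 1.9 2.2 -0.0014 -0.0033 0 -1;-1.7 1.9 2.2 -0.0014 -0.0033 0 -1;-1.7 1.9 2.2 -0.0014 -0.0033 0 -1", "grip_force": 90}}

```text
time_s: 11.65
ee_pos: [595.3, 42.6, 100.4]
eef_rot: [3.14, 0.003, -0.249]
contact_force: [-2.5, -2.0, 5.1]
opening: 11.3
```

```bash
python3 -c "
from h import *
print(robot.state())"
```

```text
{'time_s': 11.65, 'joint_positions': array([ 0.03  ,  0.2098,  1.8803, -0.0007,  1.0547,  1.85  ]), 'dq': array([ 0.0003, -0.0004,  0.0009,  0.0005,  0.0001, -0.0004]), 'tau': array([  1.1748, -42.9697, -32.7143,   0.6242,  -0.7218,   0.0216]), 'ee_pos': array([595.2667,  42.59  , 100.4345]), 'eef_rot': array([ 3.1401,  0.003 , -0.2489]), 'contact_force': array([-2.531 , -1.9601,  5.0662]), 'ft_torque': array([-0.3503,  0.3318, -0.0127]), 'opening': 11.265842874763432}
```

The fin is gripped at an opening of 11.3 mm and 90 N. First tilt about the rib line, with a small rise.

{"method": "play_rows", "body": {"deltas": "0 0.7 -0.4 0.025 0 0 -1;0 1.4 -0.75 0.05 0 0 -1;0 2.15 -1.05 0.075 0 0 -1;0 2.9 -1.35 0.1 0 0 -1;0 2.9 -1.35 0.1 0 0 -1;0 2.9 -1.35 0.1 0 0 -1"}}

```text
time_s: 12.25
ee_pos: [594.8, 40.3, 101.7]
eef_rot: [-3.042, 0.003, -0.249]
contact_force: [-0.7, 1.2, 4.0]
opening: 11.1
```

```bash
cat > rock.py <<'E'
from h import *
A=Ro.from_euler("xyz",[np.pi,0,-.249]) # level tool axes
def info():
    s=robot.state();R=Ro.from_euler("xyz",s["eef_rot"])
    print("t",s["time_s"],"p",s["ee_pos"],"tilt xyz",(A.inv()*R).as_rotvec(),"F",s["contact_force"],"M",s["ft_torque"],"open",s["opening"])
def rows(start,wps,d0=27.5):
    """start=(th,h) commanded; rows in start's tool axes; th about tool x, h rise"""
    f=lambda th,h:np.array([0,(d0+h)*np.sin(th),d0-(d0+h)*np.cos(th)])
    R0=Ro.from_rotvec([start[0],0,0])
    for th,h in wps:
        p=R0.inv().apply(f(th,h)-f(*start));print(f"0 {p[1]:.2f} {p[2]:.2f} {th-start[0]:.3f} 0 0 -1",end=";")
    print()
E
python3 -c "
from rock import *
info()
rows((.1,1.5),[(.1-.025*i,1.5+.375*i) for i in range(1,9)]+[(-.1,4.5)]*2)"
```

```text
t 12.25 p [594.751   40.263  101.6977] tilt xyz [ 0.0997 -0.0027  0.0006] F [-0.7349  1.2263  4.0315] M [-0.255   0.4151  0.0543] open 11.112736391176947
0 -0.73 -0.37 -0.025 0 0 -1;0 -1.49 -0.71 -0.050 0 0 -1;0 -2.26 -1.04 -0.075 0 0 -1;0 -3.04 -1.35 -0.100 0 0 -1;0 -3.85 -1.63 -0.125 0 0 -1;0 -4.67 -1.90 -0.150 0 0 -1;0 -5.51 -2.14 -0.175 0 0 -1;0 -6.36 -2.36 -0.200 0 0 -1;0 -6.36 -2.36 -0.200 0 0 -1;0 -6.36 -2.36 -0.200 0 0 -1;
```

{"method": "play_rows", "body": {"deltas": "0 -0.73 -0.37 -0.025 0 0 -1;0 -1.49 -0.71 -0.050 0 0 -1;0 -2.26 -1.04 -0.075 0 0 -1;0 -3.04 -1.35 -0.100 0 0 -1;0 -3.85 -1.63 -0.125 0 0 -1;0 -4.67 -1.90 -0.150 0 0 -1;0 -5.51 -2.14 -0.175 0 0 -1;0 -6.36 -2.36 -0.200 0 0 -1;0 -6.36 -2.36 -0.200 0 0 -1;0 -6.36 -2.36 -0.200 0 0 -1"}}

```text
time_s: 13.25
ee_pos: [596.0, 46.2, 104.3]
eef_rot: [3.04, 0.003, -0.248]
contact_force: [-0.2, -2.7, -1.4]
opening: 11.3
```

Run:
```python
from rock import *
info()
for n,b in(("scene",(265,180,350,260)),("wrist",(170,40,390,380))):
    C=robot.read_camera(n)[:,:,::-1].copy();cv2.imwrite(f"pics/r1{n}.png",C)
S=cv2.imread("pics/r1scene.png");w=cv2.imread("pics/r1wrist.png")
cv2.imwrite("pics/r1.png",np.hstack([cv2.resize(S[185:265,265:350],(425,400),interpolation=3),cv2.resize(w[80:330,180:380],(320,400))]))
rows((-.1,4.5),[(-.1+.025*i,4.5+.375*i) for i in range(1,9)]+[(.1,7.5)]*2)
```

```text
t 13.25 p [596.0344  46.2179 104.2759] tilt xyz [-0.1012 -0.0033 -0.0008] F [-0.2278 -2.6999 -1.4303] M [-0.0571 -0.1086 -0.0862] open 11.251678807334503
0 0.81 -0.36 0.025 0 0 -1;0 1.64 -0.71 0.050 0 0 -1;0 2.48 -1.03 0.075 0 0 -1;0 3.34 -1.33 0.100 0 0 -1;0 4.22 -1.61 0.125 0 0 -1;0 5.12 -1.87 0.150 0 0 -1;0 6.03 -2.10 0.175 0 0 -1;0 6.95 -2.30 0.200 0 0 -1;0 6.95 -2.30 0.200 0 0 -1;0 6.95 -2.30 0.200 0 0 -1;
```

View pics/r1.png

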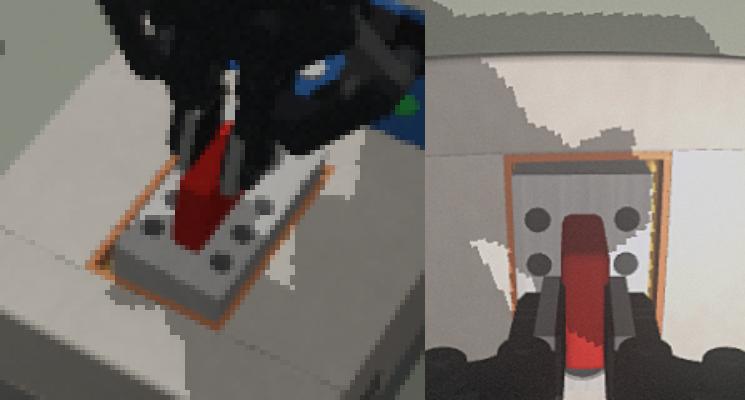

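The block tilts with the fin and has risen, and the copper rim still looks flush with the heater. Forces are only a few N, so I'm continuing to walk it.

{"method": "play_rows", "body": {"deltas": "0 0.81 -0.36 0.025 0 0 -1;0 1.64 -0.71 0.050 0 0 -1;0 2.48 -1.03 0.075 0 0 -1;0 3.34 -1.33 0.100 0 0 -1;0 4.22 -1.61 0.125 0 0 -1;0 5.12 -1.87 0.150 0 0 -1;0 6.03 -2.10 0.175 0 0 -1;0 6.95 -2.30 0.200 0 0 -1;0 6.95 -2.30 0.200 0 0 -1;0 6.95 -2.30 0.200 0 0 -1"}}

```text
time_s: 14.35
ee_pos: [594.2, 39.5, 107.4]
eef_rot: [-3.042, 0.004, -0.25]
contact_force: [1.2, 1.9, -7.6]
opening: 11.1
```

Run:
```python
from rock import *
info()
dn=lambda h:[(.1-.025*i,h+.375*i) for i in range(1,9)]+[(-.1,h+3)]*2
up=lambda h:[(-a,b) for a,b in dn(h)]
rows((.1,7.5),dn(7.5)+up(10.5))
rows((.1,13.5),dn(13.5)+up(16.5))
```

```text
t 14.35 p [594.1779  39.4578 107.45  ] tilt xyz [ 0.0994 -0.0035  0.0008] F [ 1.1678  1.9405 -7.589 ] M [-0.2918 -0.1276  0.0096] open 11.108018880983646
0 -0.88 -0.36 -0.025 0 0 -1;0 -1.79 -0.71 -0.050 0 0 -1;0 -2.71 -1.02 -0.075 0 0 -1;0 -3.64 -1.32 -0.100 0 0 -1;0 -4.60 -1.59 -0.125 0 0 -1;0 -5.57 -1.83 -0.150 0 0 -1;0 -6.55 -2.05 -0.175 0 0 -1;0 -7.55 -2.24 -0.200 0 0 -1;0 -7.55 -2.24 -0.200 0 0 -1;0 -7.55 -2.24 -0.200 0 0 -1;0 -6.68 -2.79 -0.175 0 0 -1;0 -5.79 -3.31 -0.150 0 0 -1;0 -4.88 -3.82 -0.125 0 0 -1;0 -3.94 -4.30 -0.100 0 0 -1;0 -2.99 -4.76 -0.075 0 0 -1;0 -2.01 -5.20 -0.050 0 0 -1;0 -1.02 -5.61 -0.025 0 0 -1;0 -0.00 -6.00 0.000 0 0 -1;0 -0.00 -6.00 0.000 0 0 -1;0 -0.00 -6.00 0.000 0 0 -1;
0 -1.03 -0.36 -0.025 0 0 -1;0 -2.09 -0.70 -0.050 0 0 -1;0 -3.16 -1.01 -0.075 0 0 -1;0 -4.24 -1.29 -0.100 0 0 -1;0 -5.35 -1.54 -0.125 0 0 -1;0 -6.46 -1.76 -0.150 0 0 -1;0 -7.60 -1.96 -0.175 0 0 -1;0 -8.74 -2.12 -0.200 0 0 -1;0 -8.74 -2.12 -0.200 0 0 -1;0 -8.74 -2.12 -0.200 0 0 -1;0 -7.73 -2.70 -0.175 0 0 -1;0 -6.69 -3.25 -0.150 0 0 -1;0 -5.63 -3.77 -0.125 0 0 -1;0 -4.54 -4.27 -0.100 0 0 -1;0 -3.44 -4.75 -0.075 0 0 -1;0 -2.31 -5.19 -0.050 0 0 -1;0 -1.17 -5.61 -0.025 0 0 -1;0 -0.00 -6.00 0.000 0 0 -1;0 -0.00 -6.00 0.000 0 0 -1;0 -0.00 -6.00 0.000 0 0 -1;
```

{"method": "play_rows", "body": {"deltas": "0 -0.88 -0.36 -0.025 0 0 -1;0 -1.79 -0.71 -0.050 0 0 -1;0 -2.71 -1.02 -0.075 0 0 -1;0 -3.64 -1.32 -0.100 0 0 -1;0 -4.60 -1.59 -0.125 0 0 -1;0 -5.57 -1.83 -0.150 0 0 -1;0 -6.55 -2.05 -0.175 0 0 -1;0 -7.55 -2.24 -0.200 0 0 -1;0 -7.55 -2.24 -0.200 0 0 -1;0 -7.55 -2.24 -0.200 0 0 -1;0 -6.68 -2.79 -0.175 0 0 -1;0 -5.79 -3.31 -0.150 0 0 -1;0 -4.88 -3.82 -0.125 0 0 -1;0 -3.94 -4.30 -0.100 0 0 -1;0 -2.99 -4.76 -0.075 0 0 -1;0 -2.01 -5.20 -0.050 0 0 -1;0 -1.02 -5.61 -0.025 0 0 -1;0 0 -6.00 0.000 0 0 -1;0 0 -6.00 0.000 0 0 -1;0 0 -6.00 0.000 0 0 -1"}}

```text
time_s: 16.35
ee_pos: [594.2, 38.9, 113.8]
eef_rot: [-3.042, 0.003, -0.25]
contact_force: [-2.0, 2.0, -7.0]
opening: 11.1
```

```bash
python3 -c "
from rock import *
info()"
```

```text
t 16.35 p [594.2353  38.8722 113.7836] tilt xyz [ 0.0995 -0.0031  0.0007] F [-1.9729  2.0429 -6.9709] M [-0.1738  0.3487  0.046 ] open 11.053194906380387
```

Risen about 13 mm with a pull of about 7 N (block weight plus 2 N). Continuing.

{"method": "play_rows", "body": {"deltas": "0 -1.03 -0.36 -0.025 0 0 -1;0 -2.09 -0.70 -0.050 0 0 -1;0 -3.16 -1.01 -0.075 0 0 -1;0 -4.24 -1.29 -0.100 0 0 -1;0 -5.35 -1.54 -0.125 0 0 -1;0 -6.46 -1.76 -0.150 0 0 -1;0 -7.60 -1.96 -0.175 0 0 -1;0 -8.74 -2.12 -0.200 0 0 -1;0 -8.74 -2.12 -0.200 0 0 -1;0 -8.74 -2.12 -0.200 0 0 -1;0 -7.73 -2.70 -0.175 0 0 -1;0 -6.69 -3.25 -0.150 0 0 -1;0 -5.63 -3.77 -0.125 0 0 -1;0 -4.54 -4.27 -0.100 0 0 -1;0 -3.44 -4.75 -0.075 0 0 -1;0 -2.31 -5.19 -0.050 0 0 -1;0 -1.17 -5.61 -0.025 0 0 -1;0 0 -6.00 0.000 0 0 -1;0 0 -6.00 0.000 0 0 -1;0 0 -6.00 0.000 0 0 -1"}}

```text
time_s: 18.35
ee_pos: [594.5, 38.3, 120.1]
eef_rot: [-3.042, 0.002, -0.25]
contact_force: [-2.2, 3.6, -4.1]
opening: 10.9
```

Run:
```python
from rock import *
info()
S=robot.read_camera("scene")[:,:,::-1].copy();w=robot.read_camera("wrist")[:,:,::-1].copy()
cv2.imwrite("pics/r2.png",np.hstack([cv2.resize(S[185:265,265:350],(425,400),interpolation=3),cv2.resize(w[40:290,180:380],(320,400))]))
dn=lambda h:[(.1-.025*i,h+.375*i) for i in range(1,9)]+[(-.1,h+3)]*2
up=lambda h:[(-a,b) for a,b in dn(h)]
rows((.1,19.5),dn(19.5)+up(22.5))
rows((.1,25.5),dn(25.5)+up(28.5))
```

```text
t 18.35 p [594.5436  38.2995 120.1421] tilt xyz [ 0.0998 -0.0022  0.0008] F [-2.2021  3.5596 -4.0655] M [-0.0537  0.5259  0.068 ] open 10.904618689146782
0 -1.18 -0.36 -0.025 0 0 -1;0 -2.39 -0.69 -0.050 0 0 -1;0 -3.61 -0.99 -0.075 0 0 -1;0 -4.84 -1.26 -0.100 0 0 -1;0 -6.09 -1.49 -0.125 0 0 -1;0 -7.36 -1.70 -0.150 0 0 -1;0 -8.64 -1.87 -0.175 0 0 -1;0 -9.93 -2.00 -0.200 0 0 -1;0 -9.93 -2.00 -0.200 0 0 -1;0 -9.93 -2.00 -0.200 0 0 -1;0 -8.77 -2.61 -0.175 0 0 -1;0 -7.58 -3.18 -0.150 0 0 -1;0 -6.37 -3.73 -0.125 0 0 -1;0 -5.14 -4.24 -0.100 0 0 -1;0 -3.89 -4.73 -0.075 0 0 -1;0 -2.61 -5.18 -0.050 0 0 -1;0 -1.32 -5.61 -0.025 0 0 -1;0 -0.00 -6.00 0.000 0 0 -1;0 -0.00 -6.00 0.000 0 0 -1;0 -0.00 -6.00 0.000 0 0 -1;
0 -1.33 -0.36 -0.025 0 0 -1;0 -2.69 -0.68 -0.050 0 0 -1;0 -4.06 -0.97 -0.075 0 0 -1;0 -5.44 -1.23 -0.100 0 0 -1;0 -6.84 -1.45 -0.125 0 0 -1;0 -8.26 -1.63 -0.150 0 0 -1;0 -9.68 -1.78 -0.175 0 0 -1;0 -11.13 -1.88 -0.200 0 0 -1;0 -11.13 -1.88 -0.200 0 0 -1;0 -11.13 -1.88 -0.200 0 0 -1;0 -9.82 -2.51 -0.175 0 0 -1;0 -8.48 -3.11 -0.150 0 0 -1;0 -7.12 -3.68 -0.125 0 0 -1;0 -5.74 -4.21 -0.100 0 0 -1;0 -4.34 -4.71 -0.075 0 0 -1;0 -2.91 -5.18 -0.050 0 0 -1;0 -1.47 -5.61 -0.025 0 0 -1;0 0.00 -6.00 0.000 0 0 -1;0 0.00 -6.00 0.000 0 0 -1;0 0.00 -6.00 0.000 0 0 -1;
```

View pics/r2.png

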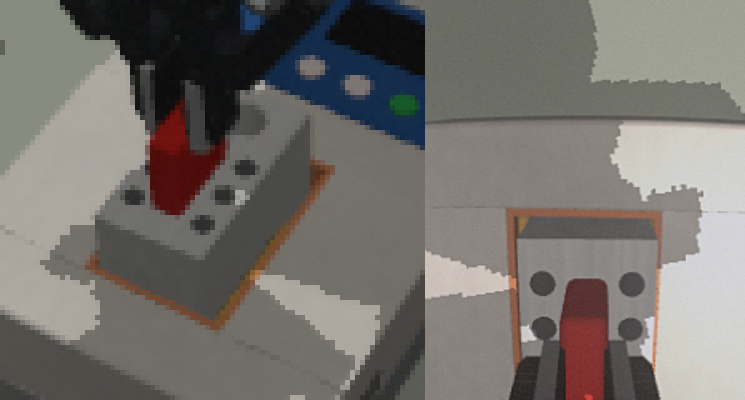

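The block has walked up about 19 mm without slipping in the grip. The copper rim corners sit at the same crop pixels as before, (92,265), (220,325) and (330,168), so the liner is seated. Two more swings.

{"method": "play_rows", "body": {"deltas": "0 -1.18 -0.36 -0.025 0 0 -1;0 -2.39 -0.69 -0.050 0 0 -1;0 -3.61 -0.99 -0.075 0 0 -1;0 -4.84 -1.26 -0.100 0 0 -1;0 -6.09 -1.49 -0.125 0 0 -1;0 -7.36 -1.70 -0.150 0 0 -1;0 -8.64 -1.87 -0.175 0 0 -1;0 -9.93 -2.00 -0.200 0 0 -1;0 -9.93 -2.00 -0.200 0 0 -1;0 -9.93 -2.00 -0.200 0 0 -1;0 -8.77 -2.61 -0.175 0 0 -1;0 -7.58 -3.18 -0.150 0 0 -1;0 -6.37 -3.73 -0.125 0 0 -1;0 -5.14 -4.24 -0.100 0 0 -1;0 -3.89 -4.73 -0.075 0 0 -1;0 -2.61 -5.18 -0.050 0 0 -1;0 -1.32 -5.61 -0.025 0 0 -1;0 0 -6.00 0.000 0 0 -1;0 0 -6.00 0.000 0 0 -1;0 0 -6.00 0.000 0 0 -1"}}

```text
time_s: 20.45
ee_pos: [594.4, 37.7, 125.9]
eef_rot: [-3.042, 0.002, -0.25]
contact_force: [-0.7, 2.7, -0.9]
opening: 11.0
```

Run:
```python
from rock import *
info()
dn=lambda h:[(.1-.025*i,h+.375*i) for i in range(1,9)]+[(-.1,h+3)]*2
rows((.1,25.5),dn(25.5)+[(-.1+.025*i,28.5+.4*i) for i in range(1,5)]+[(0,30.1)]*3)
```

```text
t 20.45 p [594.4075  37.693  125.8903] tilt xyz [ 0.0999 -0.0022  0.001 ] F [-0.7474  2.6986 -0.9233] M [-0.0313  0.3123  0.0123] open 11.007040360183225
0 -1.33 -0.36 -0.025 0 0 -1;0 -2.69 -0.68 -0.050 0 0 -1;0 -4.06 -0.97 -0.075 0 0 -1;0 -5.44 -1.23 -0.100 0 0 -1;0 -6.84 -1.45 -0.125 0 0 -1;0 -8.26 -1.63 -0.150 0 0 -1;0 -9.68 -1.78 -0.175 0 0 -1;0 -11.13 -1.88 -0.200 0 0 -1;0 -11.13 -1.88 -0.200 0 0 -1;0 -11.13 -1.88 -0.200 0 0 -1;0 -9.82 -2.54 -0.175 0 0 -1;0 -8.49 -3.16 -0.150 0 0 -1;0 -7.13 -3.75 -0.125 0 0 -1;0 -5.75 -4.31 -0.100 0 0 -1;0 -5.75 -4.31 -0.100 0 0 -1;0 -5.75 -4.31 -0.100 0 0 -1;0 -5.75 -4.31 -0.100 0 0 -1;
```

{"method": "play_rows", "body": {"deltas": "0 -1.33 -0.36 -0.025 0 0 -1;0 -2.69 -0.68 -0.050 0 0 -1;0 -4.06 -0.97 -0.075 0 0 -1;0 -5.44 -1.23 -0.100 0 0 -1;0 -6.84 -1.45 -0.125 0 0 -1;0 -8.26 -1.63 -0.150 0 0 -1;0 -9.68 -1.78 -0.175 0 0 -1;0 -11.13 -1.88 -0.200 0 0 -1;0 -11.13 -1.88 -0.200 0 0 -1;0 -11.13 -1.88 -0.200 0 0 -1;0 -9.82 -2.54 -0.175 0 0 -1;0 -8.49 -3.16 -0.150 0 0 -1;0 -7.13 -3.75 -0.125 0 0 -1;0 -5.75 -4.31 -0.100 0 0 -1;0 -5.75 -4.31 -0.100 0 0 -1;0 -5.75 -4.31 -0.100 0 0 -1;0 -5.75 -4.31 -0.100 0 0 -1"}}

```text
time_s: 22.15
ee_pos: [596.2, 42.9, 131.5]
eef_rot: [-3.139, 0.001, -0.25]
contact_force: [-0.5, 0.1, 5.8]
opening: 11.0
```

```bash
python3 -c "
from rock import *
info()"
```

```text
t 22.15 p [596.2319  42.9084 131.46  ] tilt xyz [ 0.0023 -0.0009  0.0014] F [-0.5234  0.1136  5.7748] M [-0.1429  0.1544 -0.0152] open 11.005066172327084
```

Now level at a 31 mm rise, past the ribs (28 mm). Lifting the last stretch slowly.

{"method": "play_rows", "body": {"deltas": "0 0 -1 -0.002 0.001 0 -1;0 0 -2 -0.002 0.001 0 -1;0 0 -3 -0.002 0.001 0 -1;0 0 -4 -0.002 0.001 0 -1;0 0 -4 -0.002 0.001 0 -1"}}

```text
time_s: 22.65
ee_pos: [594.4, 43.0, 132.9]
eef_rot: [3.138, 0.004, -0.249]
contact_force: [1.1, 0.0, -5.0]
opening: 11.3
```

{"method": "play_rows", "body": {"deltas": "1 0 -3 0 0 0 -1;1 0 -6 0 0 0 -1;1 0 -9 0 0 0 -1;2 0 -12 0 -0.003 0 -1;2 0 -16 0 -0.003 0 -1;2 0 -20 0 -0.003 0 -1;2 0 -24 0 -0.003 0 -1;2 0 -27 0 -0.003 0 -1;2 0 -27 0 -0.003 0 -1;2 0 -27 0 -0.003 0 -1;2 0 -27 0 -0.003 0 -1;2 0 -27 0 -0.003 0 -1"}}

```text
time_s: 23.85
ee_pos: [597.2, 42.5, 160.8]
eef_rot: [3.139, 0.006, -0.249]
contact_force: [-0.5, 0.5, -3.6]
opening: 11.1
```

Run:
```python
from rock import *
info();s=robot.state()
S=robot.read_camera("scene")[:,:,::-1].copy();w=robot.read_camera("wrist")[:,:,::-1].copy();T=robot.read_camera("top")[:,:,::-1].copy()
cv2.imwrite("pics/es.png",S);cv2.imwrite("pics/ew.png",w)
y=-.25;u=np.array([np.cos(y),np.sin(y),0]);v=np.array([-u[1],u[0],0]);
B=s["ee_pos"]*[1,1,0]-12*u+[0,0,105]
print("block underside corners px (crop1)",[((proj("scene",B+a*45*u+b*24*v+[0,0,c])-[265,165])*5).round() for a,b,c in((1,1,0),(1,-1,0),(-1,1,0),(1,1,50),(1,-1,50),(-1,1,50))])
a=cv2.resize(S[165:265,265:350],(425,500),interpolation=3);b=cv2.resize(S[125:205,165:225],(375,500),interpolation=3)
cv2.imwrite("pics/end.png",np.hstack([a,b]))
```

```text
t 23.85 p [597.1847  42.5233 160.7718] tilt xyz [-0.003  -0.0056  0.    ] F [-0.4701  0.4612 -3.5775] M [-0.0057 -0.0508 -0.0108] open 11.142340990145923
block underside corners px (crop1) [array([212., 378.]), array([104., 328.]), array([320., 230.]), array([216., 292.]), array([103., 241.]), array([330., 142.])]
```

View pics/end.png

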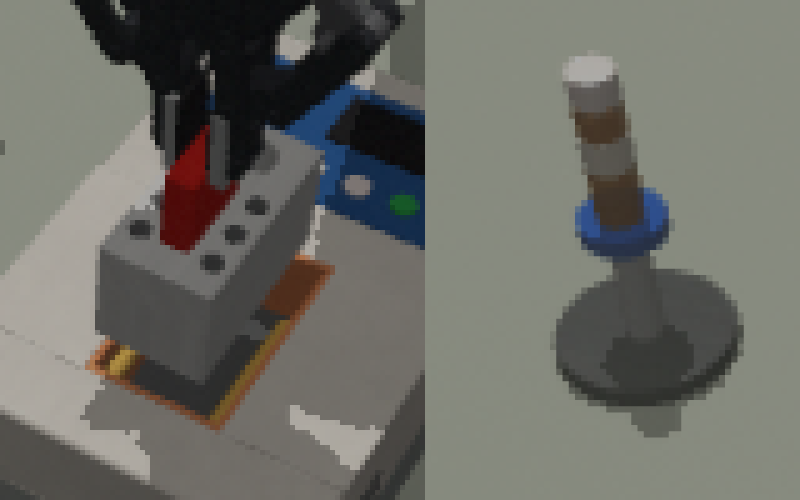

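The last picture shows the freed block above its open well. Its underside corner is at about (207,382), against (212,378) predicted for 20 mm clear. The copper rim corners at (92,365), (218,427) and (332,267) have not moved, and the vial stands upright on the stand. Handing in.

```bash
python3 -c "
from rock import *
info();print(robot.sign_off())"
```

```text
t 24.0 p [597.2943  42.5458 160.887 ] tilt xyz [-0.0029 -0.0054  0.    ] F [-0.1087  0.3497 -4.8003] M [ 0.0028 -0.0352  0.0089] open 11.220921377625002
the job is handed in; nothing more can be done
None
```

I finished the job and handed it in at 24 s; I got no verdict back.

- **Vial:** I lifted the amber vial out of the block and set it on the cooling stand. The last picture shows it upright on the blue platform.
- **Rocking:** I gripped the block by its red fin and rocked it ±0.10 rad about the rib line, for ten alternating tilts with about 3 mm of rise each. I then levelled it and lifted it clear.
- **Block:** It hangs level over its well, with the tool tilt under 0.01 rad and the force matching the block's weight. By arm position its underside is about 20 mm above the heater's top.
- **Liner:** The copper rim stayed at the same pixels, so it looks seated. I judged this by eye only, with no direct measurement.
- **Bystanders:** I did not go near the bottle, tip box or rack, but I did not check them again at the end.

Two checks did not fully agree:
- **Block height:** In the last picture the block's corners were 1–2 pixels lower than predicted, about 2–4 mm, with a hint of up to 0.02 rad of end-to-end slope. This is about as large as the calibration and reading error, so I left it.
- **Force near the ribs:** One reading of +5.8 N upward came just as the block passed the ribs. It was gone after the next small rise.

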